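# Hang the plate shelf on its rung

## Task

The culture plate shelf is parked at the bottom of its little ladder stand. Lift it straight up by its black handle until the pawl behind it has passed the rung above it and tipped back, which you know by feel when it comes up softly against the rubber buffers at the top; then lower it gently until it hangs on that rung, and let go. Do not ram the buffers or force the shelf down, do not let it drop, keep the plate lying on the shelf, and leave the things round the stand alone.

Things in the scene. Friction and masses are not known exactly. Their poses are not given: they have to be found in the camera images.
- stand: The fixed stand: grey base plate 180 x 160 x 12 mm with two upright mast rails at its back. Origin on the work surface, exactly below the middle of the shelf's handle; z is up, x points to the back (from shelf to mast), y to the left along the handle bar. Nothing of it is higher than 200 mm.
- mast (a point): Point midway between the tops of the two mast rails, 172 mm up, 50 mm behind the origin. A steel ladder frame with one rung (10 mm round bar along y) and a head plate with two sprung rubber buffers under it is clamped between the rails. The height at which it is clamped differs every time, over a range of 50 mm, and is NOT given: find it by feel (or look).
- handle (a point): Middle of the black handle bar on top of the shelf's frame, to be held from above: 16 mm thick along the stand's x (pinch it that way), 90 mm long along y, 22 mm high; 240 mm above the work surface when parked. Two 10 mm posts carry it, 33 mm either side of its middle. Axes as the stand's.
- carriage (a joint): Height of the shelf (m) above its parked place, 0 = parked on its feet. Shelf, frame, handle and plate slide straight up and down on the mast, friction about 0.5 N, 0.4 to 0.8 kg in all. The pawl comes to hang on the rung at a height h between 0.019 and 0.069, new every time. Buffers are met at h + 0.028, then give 5 N per mm, 16 mm at most.
- pawl_pin (a point): Pivot of the gravity pawl at the shelf's back: a steel finger reaching 40 mm back, with a counterweight in front. The rung pushes it aside on the way up (under 2 N); it tips back level once past, at h + 0.022. Going down it then lands on the rung and carries the shelf. Lowered sooner, the shelf returns to 0.
- dish_center (a point): Centre of the culture plate (round closed plastic dish, 93 mm across, 16 mm high) that lies loose on the shelf, 60 mm in front of the handle; the shelf's top is 40 mm above the work surface when parked and has a rim 8 mm high on its front and sides.
- bottle: White reagent bottle with a ribbed cap, 47 mm across, 100 mm high, standing about 150 mm to the left of the stand's origin; origin under its centre. Leave it alone.
- marker: Marker pen, 131 mm long and 11 mm thick, lying at the right of the stand; origin under its centre. Leave it alone.
- tin: Round tin, 113 mm across and 44 mm high, on the right; origin under its centre. Leave it alone.
- plates: Stack of closed culture plates, 97 mm across and 77 mm high, on the right behind the tin; origin under its centre. Leave it alone.
Mind the look-alikes: they are no part of the job. There is more than one size of the part that bears dish_center; the job needs the larger.

How it is judged:
On the way:
1. the shelf is lifted more than 38 mm off its parked position (value of joint carriage above 0.038 m), for 0.2 s.
At the end, for the whole second after the job is handed in: The shelf is let go and at rest, hanging by its pawl on the rung (15 to 73 mm above its parked height, slower than 5 mm/s, its load of more than 1.5 N resting on the stand), and the culture plate lies flat on the shelf (value of joint carriage between 0.015 and 0.073 m and velocity of joint carriage between -0.005 and 0.005 m/s and contact force between stand and anything else above 1.5 N and z of dish_center in the frame of handle between -0.202 and -0.18 m and angle between dish_center's own z axis and vertical below 0.1 rad); the robot touches nothing.
It fails at once if the stand (rung, buffers or any part) was loaded with more than 20 N: buffers rammed or shelf forced down (contact force between stand and anything else above 20 N).
It fails at once if the shelf dropped: it went down faster than 0.2 m/s (velocity of joint carriage below -0.2 m/s).
It fails at once if a bystander (reagent bottle, marker pen, tin or stack of plates) was moved by more than 20 mm (distance of any of bottle, marker, tin, plates from where it was at the start of the episode above 0.02 m).
It also fails if it takes over 54 s, if anything falls off the work surface, if the arm or the gripper's body presses on something with over 40 N, if the wrist force passes 120 N, or if a joint passes its speed limit or range.

## Robot

A 6-joint arm with a two-finger parallel gripper is mounted at the origin on a cart in front of the work surface, level with it; the furniture and walls round the work are solid. World frame = base frame: x ahead of the robot, y to its left, z up, the work surface at z = 0. Lengths are in m, angles in rad, forces in N, time in s.
With the tool pointing down it reaches from about 0.325 to 0.775 m from the base axis. Payload 5.5 kg.
Tool frame: the origin (TCP) lies midway between the tips of the shut fingers; the grasp point (between the pads) lies 19 mm behind it; z points along the fingers, y is the line along which they close (so a half turn about z gives the same grasp; the last joint's range is limited). The gripper opens to 88 mm and grips with 3 to 60 N. Pads are 20 mm wide; open, the fingers measure 115 mm over their backs; the gripper's body (75 mm by 178 mm) begins 61 mm behind the grasp point.
Start: joints at [1.132, 0.091, 1.231, -0, 1.82, -0.057], TCP at [0.224, 0.557, 0.223] pointing down, gripper open.
Joint ranges: [-2.87, 2.87], [-0.86, 2.18], [0.17, 2.46], [-1.51, 4.65], [0.06, 2.69], [-2.65, 2.65]. Speed limits (rad/s): [2.57, 2.57, 3.01, 3.14, 3.14, 3.14].

## Interface

Orientations are given as [roll, pitch, yaw] about the fixed x, y, z axes, in that order (R = Rz(yaw) Ry(pitch) Rx(roll)).
In Python, from rig import manip, planner, grab_frame, camera_params, workorder gives the robot as it stands. Calls block until the motion is done:
- manip.goto(position, orientation): joint-space move of the TCP to a pose.
- manip.move_l(position, attitude=None, v=0.15, guard=None): straight line of the TCP; attitude=None keeps the orientation; v is the mean speed in m/s. With guard (N) it stops when the force on the tool has changed by that much, and returns True; else False.
- manip.move_j(angles): joint-space move.
- manip.gripper_to(opening, grip_force=None): finger opening in m; grip_force is the grip in N (None keeps the last); returns when the fingers have stopped.
- manip.pause(seconds).
- planner.inverse_kinematics(position, orientation): joint angles nearest the present ones, or None.
- manip.sense(): the state.
- grab_frame(name): name is "scene" or "top" or "wrist"; returns the picture (384x512x3 uint8, red, green, blue); there is no depth.
- camera_params(name): a dict with "fx", "fy", "cx", "cy" (pixels), "view" (4x4, takes a point from world to camera coordinates). Camera axes: x right, y down, z forward; pixel columns grow to the right and rows downward; lengths in m; the calibration is good to about 2 mm. A picture is of the moment at which its call begins: read the wrist's pose just before it. camera_params takes no time and is no camera call; for the wrist camera it gives the pose at the moment of the call.
A pose or a line that the arm cannot do raises manip.MotionError and nothing moves.
- workorder.sign_off(): hands the job in; it is judged then, once.
The state is a dict: "time": time; "q": joint angles; "joint_velocities": joint speeds; "joint_torque": joint torques, N m; "ee_pos": TCP position; "orientation": TCP orientation; "force": force on the tool from outside, world axes, zero at the start; "torque": the same for the moment, N m; "width": finger opening in m; "grip_force": force on a finger pad.
Only numpy, scipy, OpenCV 4.12 (cv2) and the standard library are available. Lean on these libraries where they do the work, as an engineer would, in place of code of your own. Each camera call takes 0.05 s, during which the arm holds its last target. There are 200 camera calls.

## Working session

There is one attempt and no reset: what is moved stays moved. The work goes in short steps, each a Python script; the robot and the scene stay as the last script left them, time stands still between calls to the robot, and variables do not carry over. Pictures are saved under pics/ and viewed, at most 10 in all, crops included, and the job is handed in when it is done.

```bash
mkdir -p pics
python3 - <<'E'
from rig import manip, grab_frame, camera_params
import cv2,numpy as np
for n in("scene","top"):
    cv2.imwrite(f"pics/{n}0.png",grab_frame(n)[:,:,::-1])
    p=camera_params(n);print(n,p["fx"],p["cx"],p["cy"],np.round(p["view"],3).tolist())
s=manip.sense();print(s["time"],s["orientation"],s["width"],s["force"])
E
```

```text
scene 396.9110281507938 258.891882841308 191.26721197379516 [[0.757, -0.654, 0.004, -0.418], [-0.517, -0.602, -0.609, 0.326], [0.401, 0.459, -0.793, 0.924], [0.0, 0.0, 0.0, 1.0]]
top 421.3459863144246 258.5758647026986 195.90920998806982 [[0.001, -1.0, -0.001, -0.023], [-0.998, -0.001, -0.06, 0.516], [0.06, 0.001, -0.998, 1.36], [0.0, 0.0, 0.0, 1.0]]
0.1 [-3.13985990e+00 -7.51080747e-05  2.75976392e+00] 0.08812288057583342 [-0.12379618 -0.29270391  0.89397469]
```

View pics/scene0.png

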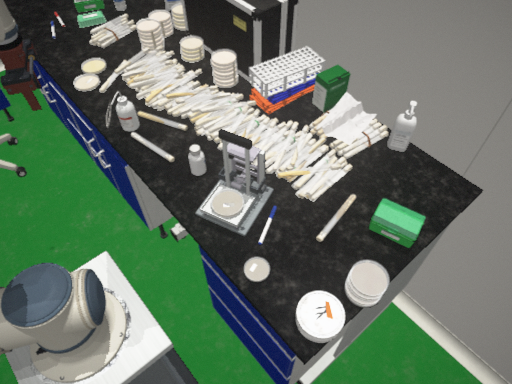

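View pics/top0.png

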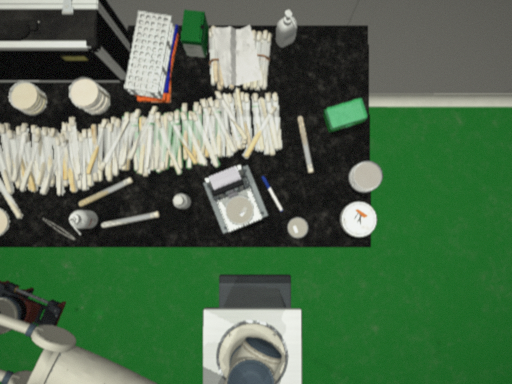

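The stand is at about (237,195) in the scene view, with the black handle near (236,140). In the top view it is at about (236,198), turned a little. I'll enlarge both.

Run:
```python
import cv2,numpy as np
a=cv2.imread("pics/scene0.png")[120:240,180:290];b=cv2.imread("pics/top0.png")[150:250,185:295]
a=cv2.resize(a,None,fx=3.6,fy=3.6,interpolation=2);b=cv2.resize(b,None,fx=3.6,fy=3.6,interpolation=2)
o=np.zeros((432,792,3),np.uint8);o[:a.shape[0],:a.shape[1]]=a;o[:b.shape[0],396:396+b.shape[1]]=b
o=cv2.convertScaleAbs(o,alpha=1.5,beta=15)
cv2.imwrite("pics/crop1.png",o)
```

```text
(no output)
```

View pics/crop1.png

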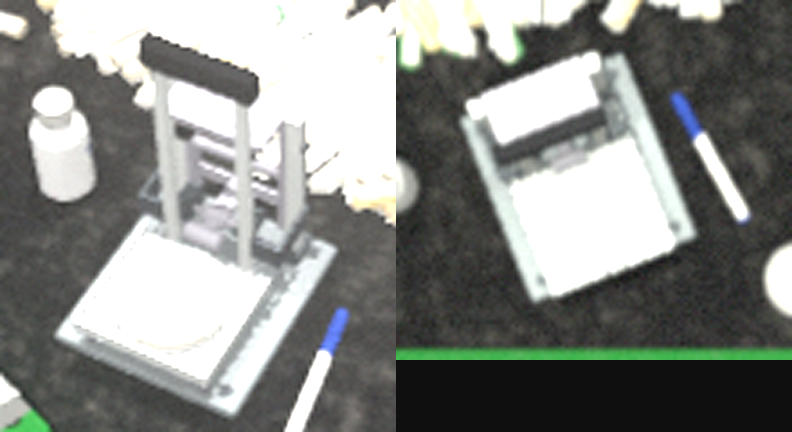

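The scene crop shows the handle bar's ends at crop (147,45)–(253,88). The top crop shows it as a dark band from about (497,150) to (603,112), in front of the white head plate. I'll triangulate these, and get the yaw from the base plate edges.

```bash
cat > h.py <<'E'
from rig import manip, planner, grab_frame, camera_params
import cv2,numpy as np
def ray(n,px,p=None):
    p=p or camera_params(n);V=np.array(p["view"]);R=V[:3,:3]
    d=R.T@[(px[0]-p["cx"])/p["fx"],(px[1]-p["cy"])/p["fy"],1]
    return -R.T@V[:3,3],d/np.linalg.norm(d)
def plane(n,px,z,p=None):
    o,d=ray(n,px,p);return o+d*(z-o[2])/d[2]
def tri(r1,r2):
    A=np.c_[r1[1],-r2[1]];t=np.linalg.lstsq(A,r2[0]-r1[0],rcond=None)[0]
    a=r1[0]+t[0]*r1[1];b=r2[0]+t[1]*r2[1];return (a+b)/2,np.linalg.norm(a-b)
E
python3 - <<'E'
from h import *
S=lambda u,v:(u/3.6+180-.36,v/3.6+120-.36); T=lambda u,v:((u-396)/3.6+185-.36,v/3.6+150-.36)
for s,t in(((147,52),(499,150)),((253,91),(604,112)),((200,71),(551,131))):
    p,e=tri(ray("scene",S(*s)),ray("top",T(*t)));print("tri",p,e,"top z.25",plane("top",T(*t),.25),"scene z.24",plane("scene",S(*s),.24))
c=[plane("top",T(*t),.012) for t in((463,120),(538,299),(694,236),(622,55))]
for a in c:print(a)
mid=sum(c)/4
for i in range(4):d=c[(i+1)%4]-c[i];print(np.linalg.norm(d),np.degrees(np.arctan2(d[1],d[0])))
print(mid)
E
```

```text
tri [0.51454744 0.10311693 0.23247813] 0.0019055143481589844 top z.25 [0.51409715 0.10067595 0.25      ] scene z.24 [0.50947122 0.09715829 0.24      ]
tri [0.54337111 0.02281042 0.23727878] 0.0019078844466901982 top z.25 [0.54292083 0.0217437  0.25      ] scene z.24 [0.5408963  0.02128302 0.24      ]
tri [0.52928881 0.06309795 0.23471718] 0.0011867443068239987 top z.25 [0.52849826 0.06161448 0.25      ] scene z.24 [0.5256617  0.05915865 0.24      ]
[0.55836139 0.15971209 0.012     ]
[0.39592723 0.09032876 0.012     ]
[ 0.45307183 -0.05078198  0.012     ]
[0.61814488 0.01501502 0.012     ]
0.17663210944385527 -156.8703759407945
0.15224239366203973 -67.95388506426096
0.17770299813417006 21.731891444150918
0.1565608723447102 112.44860598435626
[0.50637633 0.05356847 0.012     ]
```

Yaw is about 22° and the handle is near (0.527, 0.060, 0.237). Its height and 85 mm length match what is given. I'll move above it and look with the wrist camera.

Run:
```python
from h import *
p=[.224,.557,.36];manip.move_l(p,v=.2)
for y in(112,-68):print(y,planner.inverse_kinematics([.527,.060,.34],[np.pi,0,np.radians(y)]))
y=112 if planner.inverse_kinematics([.527,.060,.34],[np.pi,0,np.radians(112)]) is not None else -68
manip.goto([.527,.060,.34],[np.pi,0,np.radians(y)])
s=manip.sense();print(s["time"],s["q"],s["ee_pos"],s["orientation"],s["force"])
p=camera_params("wrist");I=grab_frame("wrist")
np.save("w.npy",{k:np.array(v) for k,v in p.items()},allow_pickle=True)
cv2.imwrite("pics/w1.png",I[:,:,::-1])
```

```text
112 [ 0.04921786 -0.03900877  1.15217807  0.          2.02842335 -0.33475457]
-68 None
3.025 [ 5.06054198e-02 -3.89638892e-02  1.15202625e+00  2.64174185e-04
  2.02842262e+00 -3.34696866e-01] [0.52694923 0.06081575 0.34005882] [ 3.14141310e+00 -1.88454850e-04  1.95621536e+00] [-0.51204111  0.01162689 -0.13955125]
```

View pics/w1.png

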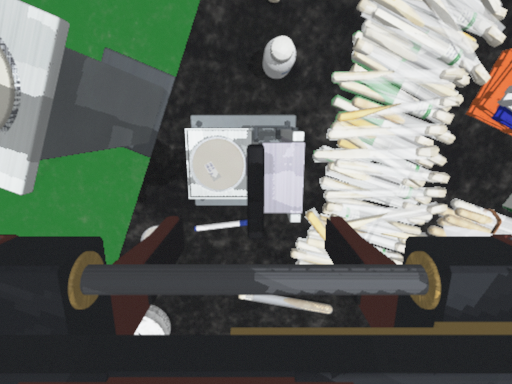

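The wrist view has the bar as a vertical dark strip, columns ~248–264 and rows ~145–232. It is image-aligned, so the yaw is close. I'll refine its centre.

Run:
```python
from h import *
p=np.load("w.npy",allow_pickle=True).item()
g=cv2.cvtColor(cv2.imread("pics/w1.png"),6)
for r in(155,175,195):print(r,g[r,240:272].tolist())
print(g[135:240:2,256].tolist())
for px in((256,146),(256,232),(248,190),(264,190),(256,190)):print(px,plane("wrist",px,.251,p).round(4))
c=[plane("wrist",q,.012,p) for q in((191,115),(296,115),(191,205))]
d=c[1]-c[0];print(np.linalg.norm(d),np.degrees(np.arctan2(d[1],d[0])))
```

```text
155 [201, 204, 221, 218, 180, 161, 140, 76, 34, 40, 45, 44, 47, 46, 46, 48, 48, 51, 51, 51, 51, 49, 42, 34, 142, 186, 186, 185, 186, 184, 181, 182]
175 [198, 202, 219, 220, 195, 157, 117, 66, 26, 32, 33, 31, 36, 32, 32, 35, 29, 29, 32, 32, 33, 33, 33, 27, 158, 204, 203, 205, 203, 199, 198, 200]
195 [222, 213, 214, 229, 228, 221, 197, 124, 24, 27, 30, 33, 32, 32, 33, 29, 34, 30, 32, 31, 33, 30, 28, 55, 158, 198, 196, 201, 197, 192, 192, 196]
[103, 105, 76, 77, 108, 30, 41, 49, 48, 49, 48, 50, 49, 51, 33, 34, 35, 30, 33, 35, 29, 32, 36, 33, 33, 31, 32, 31, 33, 35, 34, 29, 29, 29, 33, 33, 35, 33, 32, 30, 34, 31, 35, 38, 32, 34, 33, 33, 32, 39, 41, 39, 36]
(256, 146) [0.5093 0.1036 0.251 ]
(256, 232) [0.54   0.0282 0.251 ]
(248, 190) [0.5176 0.0636 0.251 ]
(264, 190) [0.5313 0.0692 0.251 ]
(256, 190) [0.5244 0.0664 0.251 ]
0.1774885607903162 22.059050451015974
```

Centre (0.526, 0.0615) and yaw 22° agree across the views. I'll grip.

Run:
```python
from h import *
P=lambda z:[.5261,.0615,z]
A=[np.pi,0,np.radians(112)]
manip.gripper_to(.05)
manip.move_l(P(.30),A,v=.1)
print("guard",manip.move_l(P(.221),A,v=.06,guard=5))
s=manip.sense();print(s["time"],s["ee_pos"],s["force"])
manip.gripper_to(.0,5);s=manip.sense();print(s["width"],s["force"],s["grip_force"])
manip.gripper_to(.0,30);manip.pause(.2);s=manip.sense();print(s["time"],s["width"],s["force"],s["torque"],s["grip_force"],s["ee_pos"])
```

```text
guard False
5.8417 [0.52628313 0.06150398 0.22154689] [-0.0458943   0.22281692 -1.00233844]
0.016342440816636526 [ 7.10540362  2.51992842 -1.34618289] 4.999380726367235
6.9167 0.015982615414208347 [ 7.24598277  2.62082247 -1.27661672] [ 0.33276625 -0.98833671  0.00372647] 29.999365210533142 [0.52760586 0.06212247 0.22100664]
```

It has the 16 mm bar. The side force of 7.7 N shows I'm about 1.5 mm off, so I'll re-centre on the measured pose and then lift with a guard.

Run:
```python
from h import *
f=lambda t:(lambda s:print(t,round(s["time"],2),np.round(s["ee_pos"],4),np.round(s["force"],2),round(s["width"],4)))(manip.sense())
x,y=.5276,.0621
manip.move_l([x,y,.221],v=.02);f("centred")
manip.move_l([x,y,.231],v=.02);manip.pause(.2);f("10mm")
g=manip.move_l([x,y,.331],v=.018,guard=4);f(g)
manip.pause(.3);f("held")
```

```text
centred 7.17 [0.5277 0.0621 0.221 ] [-0.08 -0.14 -1.14] 0.0158
10mm 8.02 [0.5276 0.0621 0.231 ] [ 2.98  0.38 -4.47] 0.0158
True 11.27 [0.5276 0.0621 0.2918] [-1.13 -1.24 -5.52] 0.0155
held 11.57 [0.5276 0.0621 0.2903] [-0.59 -1.11 -4.93] 0.0156
```

The guard probably tripped on the sideways force (x went from 3.0 to −1.1 N), because the vertical load hardly changed. I'll go on in small steps, watching only vertical force.

Run:
```python
from h import *
x,y=.5276,.0621
f=lambda t:(lambda s:print(t,round(s["time"],2),np.round(s["ee_pos"],4),np.round(s["force"],2),round(s["width"],4)) or s["force"][2])(manip.sense())
f0=f("start")
for z in np.arange(.2915,.332,.0015):
    manip.move_l([x,y,z],v=.02,guard=6);q=f("up")
    if q<f0-3.5:break
```

```text
start 11.57 [0.5276 0.0621 0.2903] [-0.59 -1.11 -4.93] 0.0156
up 11.82 [0.5276 0.0621 0.2914] [-1.11 -1.38 -6.14] 0.0159
up 12.07 [0.5276 0.0621 0.2927] [ 0.24  0.26 -7.56] 0.0158
up 12.32 [0.5276 0.0621 0.2935] [  0.42  -0.06 -11.7 ] 0.016
```

The buffers were met softly at a TCP height of about 0.292, with 6 N extra. That makes h about 0.043, so it should hang at about 0.264. I'll lower it, watching for the load to go over to the rung.

Run:
```python
from h import *
x,y=.5276,.0621
f=lambda t:(lambda s:print(t,round(s["time"],2),np.round(s["ee_pos"],4),np.round(s["force"],2),round(s["width"],4)) or s["force"][2])(manip.sense())
manip.pause(.2);f("top")
manip.move_l([x,y,.270],v=.02);manip.pause(.2);f("down")
for z in np.arange(.269,.2585,-.001):
    manip.move_l([x,y,z],v=.02,guard=5);q=f("dn")
    if q>-.8:break
manip.pause(.3);f("end")
cv2.imwrite("pics/s2.png",cv2.resize(grab_frame("scene")[100:240,160:310,::-1],None,fx=4,fy=4))
```

```text
top 12.52 [0.5275 0.0622 0.2938] [  1.84  -0.51 -12.92] 0.0158
down 14.09 [0.5276 0.0621 0.27  ] [-0.32  0.04 -5.38] 0.0157
dn 14.34 [0.5276 0.0621 0.269 ] [ 0.29  1.39 -5.86] 0.0161
dn 14.59 [0.5276 0.0621 0.2679] [ 0.27  0.22 -6.24] 0.0157
dn 14.84 [0.5276 0.0621 0.2668] [-0.27  1.15 -6.15] 0.0159
dn 15.09 [0.5276 0.0621 0.2658] [ 0.2  -0.09 -6.05] 0.0159
dn 15.34 [0.5276 0.0621 0.2648] [-0.3   0.94 -6.17] 0.0159
dn 15.59 [0.5276 0.0621 0.2642] [-0.88  1.03 -5.3 ] 0.0157
dn 15.84 [0.5276 0.0621 0.2639] [-2.65  0.94  0.38] 0.0157
end 16.14 [0.5276 0.0621 0.2638] [-2.74  0.53  4.65] 0.0157
```

View pics/s2.png

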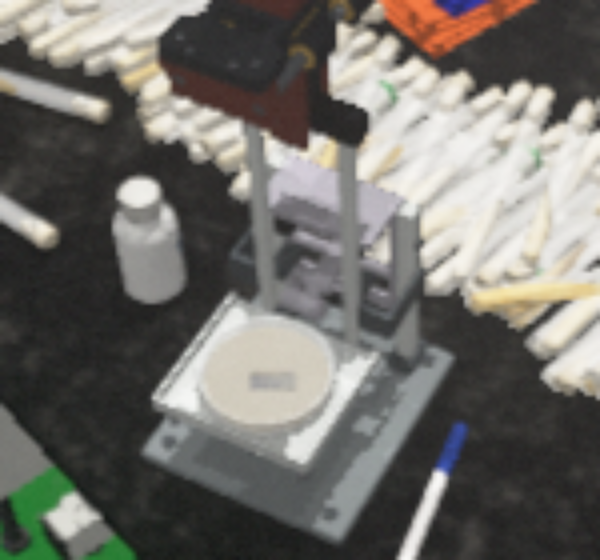

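The load went over to the rung at 0.264 (carriage about 43 mm, as predicted). The picture shows the shelf raised with the plate flat on it, around (265,372). I'll ease off the slight push, let go and retreat.

Run:
```python
from h import *
x,y=.5276,.0621
f=lambda t:(lambda s:print(t,round(s["time"],2),np.round(s["ee_pos"],4),np.round(s["force"],2),round(s["width"],4)))(manip.sense())
manip.move_l([x,y,.2639],v=.02);manip.pause(.2);f("eased")
manip.gripper_to(.04);f("open")
manip.move_l([x,y,.37],v=.08);manip.pause(.5);f("clear")
cv2.imwrite("pics/s3.png",cv2.resize(grab_frame("scene")[100:240,160:310,::-1],None,fx=4,fy=4))
```

```text
eased 16.64 [0.5276 0.0621 0.2638] [-2.4   1.07  1.96] 0.0157
open 17.23 [0.5276 0.0621 0.2638] [ 0.23 -0.26  0.22] 0.0397
clear 19.2 [0.5276 0.0621 0.37  ] [0.19 0.58 0.15] 0.0399
```

View pics/s3.png

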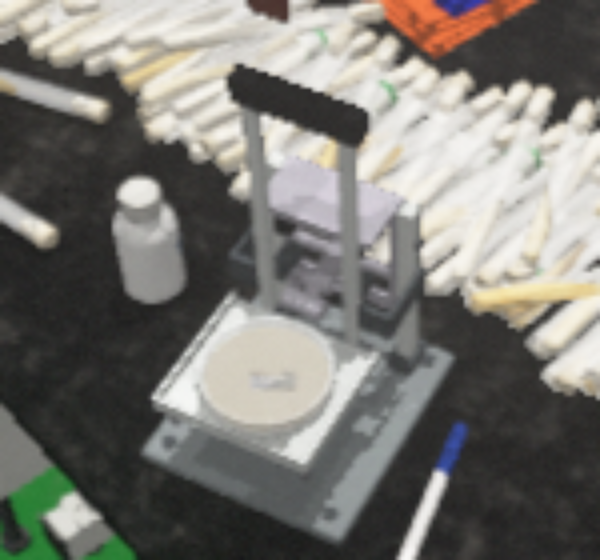

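The gripper is clear. The handle, around (298,105), stays up, the shelf hasn't moved from where it hung, and the plate lies flat at (265,372). I'll hand it in.

```bash
python3 -c "
from rig import workorder
print(workorder.sign_off())"
```

```text
the job is handed in; nothing more can be done
None
```

The shelf hangs by its pawl on the rung, about 43 mm above its parked height, let go with the plate lying flat; the job was handed in after about 19 s on the robot's clock, and sign-off returned no verdict.

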